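Shut and latch the tool case by pushing

TASK

The orange tool case stands open: swing its lid over and push it fully shut, without slamming it, and only then push the black latch flap on its front upright until it is home against the case. Only push with shut fingertips or the outside of the fingers: do not pinch or lift anything, do not shove or tip the case, leave everything else on the shelf where it is, and finish clear of everything.

Things in the scene. Friction and masses are not known exactly. Their poses are not given: they have to be found in the camera images.
- case: Orange plastic tool case, open, loose on the surface but heavy (2.3 to 3.4 kg in all). Lower half 150 deep (its x) x 240 wide (its y) x 55 mm high to the rim; shut, its top is at 77 mm. Origin: centre of its underside, on the work surface. Its +x points to the hinge side, its -x to the latch side (front), z up.
- lid (a joint): Lid angle: 0 shut, 1.57 upright, 2.05 at most (leaning back); starts at 1.65 to 1.95. Hinge line along the case's y at x = +75, z = 55 mm in the case's frame. Flat slab 150 x 240 x 22 mm: inner face through the hinge line, outer face 22 mm farther out (on top when shut, facing the case's +x when open). Stiff hinge, 0.22 N m: it stays where left; 2 to 4 N on the outer face moves it.
- lid_edge (a point): Middle of the lid's free edge, on its outer face: 150 mm from the hinge along the lid. When shut it is at x = -75, z = 77 mm in the case's frame. Its axes turn with the lid.
- latch (a joint): Latch flap angle: 0 upright and home against the case front, grows leaning outward, 1.4 at most; starts at 0.45 to 0.75. Black flap 50 wide x 50 long x 6 mm, hinged at its foot along the case's y at x = -84, y = 0, z = 20 mm in the case's frame. Stiff, 0.05 N m: stays where left; 1 to 2 N moves it if the push rises with its tip (a level push can jam). Home: outer face at x = -87, top at z = 70 mm.
- latch_tip (a point): Middle of the latch flap's free end, on its outer face, 50 mm from its foot hinge.
- lid_lining: Black lining of the lid's inner face, 134 x 224 mm, 1.5 mm proud of it; its origin lies on the lid's hinge line. Pushing the lid shut never touches it; fingers on it mean the lid is being pinched or pulled.
- latch_back: Black pad on the latch flap's inner side (towards the case), 38 x 24 mm, 1.5 mm proud; its origin lies on the flap's foot hinge. Pushing the flap home never touches it; fingers on it mean the flap is being pinched or pulled.
- jar: Empty glass jar, open, upright, 72 mm across, 100 mm tall; origin at the centre of its underside. Leave alone.
- tyre_lever: Flat steel tyre lever, about 290 x 24 x 8 mm, lying along its x; origin under its middle. Leave alone.
- valve_tool: Small chrome valve core tool, 95 x 34 x 13 mm, lying along its x; origin under its middle. Leave alone.
- trim_tool: Black plastic trim clip remover with a forked tip, 225 x 24 x 14 mm, lying along its x; origin under its middle. Leave alone.
- gauge: Round steel tyre pressure gauge with a rubber stem, 127 x 54 x 24 mm, lying; origin under its middle. Leave alone.
- wheel_socket: Dark steel wheel-nut socket, 30 mm across, 70 mm tall, upright; origin at the centre of its underside. Leave alone.

How it is judged:
By the outcome, as a careful person would: the job done as asked, in the order asked, and still so for the second after the job is handed in, with the robot touching nothing.
It also fails if it takes over 50 s, if anything falls off the work surface, if the arm or the gripper's body presses on something with over 40 N, if the wrist force passes 120 N, or if a joint passes its speed limit or range.

ROBOT

A 6-joint arm with a two-finger parallel gripper is mounted at the origin on the work surface. World frame = base frame: x ahead of the robot, y to its left, z up, the work surface at z = 0. Lengths are in m, angles in rad, forces in N, time in s.
With the tool pointing down it reaches from about 0.35 to 0.975 m from the base axis. Payload 4.9 kg.
Tool frame: the origin (TCP) lies at the very end of the fingers, on their centre line; the grasp point (between the pads) lies 19 mm behind it (grip_point_offset is the z of the grasp point in the tool frame, in m); z points along the fingers, y is the line along which they close (so a half turn about z gives the same grasp; the last joint's range is limited). The gripper opens to 85 mm and grips with 20 to 120 N. Pads are 22 mm wide; open, the fingers measure 114 mm over their backs; the gripper's body (76 mm by 85 mm) begins 54 mm behind the grasp point. The pads swing forward as they close: fully open they stand 13 mm farther back than shut.
Start: joints at [1.118, 0.053, 1.613, -0, 1.476, -0.119], TCP at [0.205, 0.59, 0.209] pointing down, gripper open.
Joint ranges: [-3.01, 3.01], [-1.01, 2.22], [0.06, 2.58], [-1.02, 4.17], [0.09, 2.62], [-3.14, 3.14]. Speed limits (rad/s): [2.57, 2.57, 3.14, 3.14, 3.14, 3.14].

INTERFACE

Orientations are given as a rotation vector (axis times angle).
In Python, from cell import * gives the robot as it stands.
- The arm moves only by the tool jog_arm, never from a script. Its argument "steps" is text: rows parted by semicolons, each of 7 numbers parted by spaces: the shift along the world's x, y, z in m, then the turn, a rotation vector about the world's x, y, z in degrees, then the opening in per cent of the stroke, from 0 (shut) to 100 (fully open). A call has 1 to 12 rows; each row is the pose to reach, as a shift and turn from the pose commanded when the call began; what a row does not reach only later rows make up. A row lasts 1/10 s, in which the tool goes at most 50 mm and 8.59 degrees, less where a joint would pass 70% of its speed; a pose out of reach is approached as far as the arm can. A call with a gripper value outside its range is refused whole. The fingers move at their own pace and stop on an object; the grip force is fixed at half the most. Time passes only in rows, so rows that repeat a pose let the fingers close. It gives the time, the measured TCP pose, the force, the opening and the grip force at its end, in the units of the state.
- get_state(): the state, without advancing time (a new reading comes with each control period).
- grab_frame(name): name is "side" or "top" or "wrist"; returns the picture (480x640x3 uint8, blue, green, red); there is no depth.
- camera_params(name): a dict with "K" (3x3 intrinsics, pixels), "cam_to_world" (4x4, takes a point from camera to world coordinates). Camera axes: x right, y down, z forward; pixel columns grow to the right and rows downward; lengths in m; the calibration is good to about 2 mm. The wrist camera is an equidistant fisheye: a pixel r from the principal point sees the ray r / f radians off the axis. A picture is of the moment at which its call begins: read the wrist's pose just before it. camera_params takes no time and is no camera call; for the wrist camera it gives the pose at the moment of the call.
- hand_in(): hands the job in; it is judged then, once.
The state is a dict: "t": time; "joint_positions": joint angles; "qd": joint speeds; "tau": joint torques, N m; "ee_pos": TCP position; "tcp_rot": TCP orientation; "contact_force": force on the tool from outside, world axes, zero at the start; "ft_torque": the same for the moment, N m; "grip_width": finger opening in m; "grasp_force": force on a finger pad.
Only numpy, scipy, OpenCV 4.12 (cv2) and the standard library are available. Lean on these libraries where they do the work, as an engineer would, in place of code of your own. Each camera call takes 0.05 s, during which the arm holds its last target. There are 200 camera calls.

## Working session

There is one attempt and no reset: what is moved stays moved. The work goes in short steps, Python scripts to look and compute and a tool call to move; the robot and the scene stay as the last step left them, time stands still between calls to the robot, and variables do not carry over. Pictures are saved under pics/ and viewed, at most 10 in all, crops included, and the job is handed in when it is done.

Besides the shell and the picture viewer there is one more tool, called after ">>>" as name(argument=value, ...) on one line, values as JSON. jog_arm: Moves the arm, as the interface text tells. Its arguments: {"type":"object","properties":{"steps":{"type":"string"}},"required":["steps"]}

```bash
mkdir -p pics; python3 - <<'E'
from cell import *
import cv2
for n in("side","top"):
    cv2.imwrite(f"pics/{n}0.png",grab_frame(n)); p=camera_params(n); print(n,p["K"],p["cam_to_world"])
s=get_state();print(s["t"],s["ee_pos"],s["tcp_rot"],s["grip_width"])
E
```

```text
side [[544.80285842   0.         312.79789437]
 [  0.         544.80285842 238.21384844]
 [  0.           0.           1.        ]] [[ 0.73437978 -0.51798242  0.43861207 -0.00645128]
 [-0.67872496 -0.56455759  0.46968835 -0.68129226]
 [ 0.00433147 -0.64262659 -0.76616728  1.20352111]
 [ 0.          0.          0.          1.        ]]
top [[501.9108908    0.         324.43018028]
 [  0.         501.9108908  241.90951738]
 [  0.           0.           1.        ]] [[-0.03597896 -0.97821692  0.20444359  0.3237117 ]
 [-0.99934223  0.03614727 -0.0029124   0.01699698]
 [-0.00454112 -0.2044139  -0.97887401  1.50890387]
 [ 0.          0.          0.          1.        ]]
0.1 [0.20447518 0.58995791 0.20769057] [-5.21742394e-01 -3.09745383e+00  2.79605044e-03] 0.08504440767503366
```

View pics/side0.png

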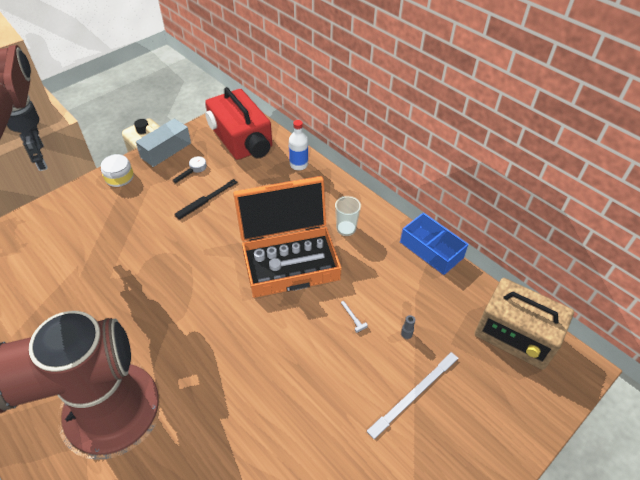

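View pics/top0.png

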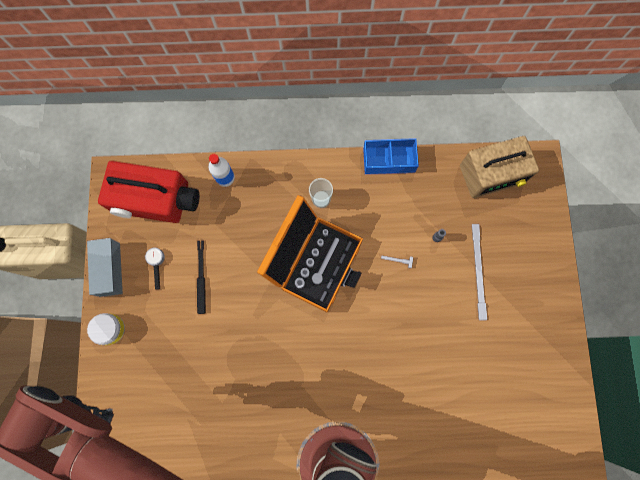

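```bash
python3 - <<'E'
import cv2
for n,(x,y,w,h) in {"side":(225,170,130,130),"top":(245,185,130,135)}.items():
    im=cv2.imread(f"pics/{n}0.png")[y:y+h,x:x+w]
    cv2.imwrite(f"pics/{n}0c.png",cv2.resize(im,None,fx=4.4,fy=4.4,interpolation=cv2.INTER_CUBIC))
E
```

```text
(no output)
```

View pics/side0c.png

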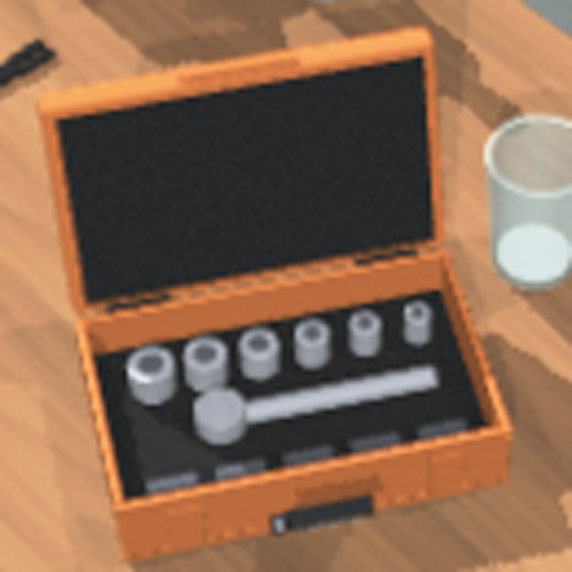

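View pics/top0c.png

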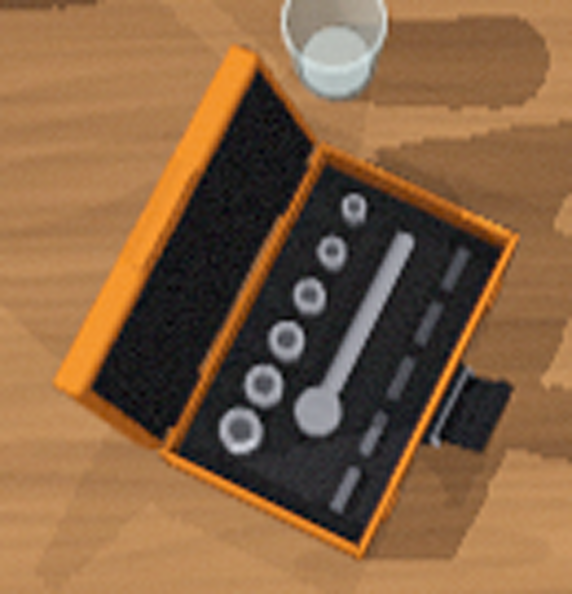

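```bash
cat > geo.py <<'E'
import numpy as np
from scipy.optimize import least_squares
from cell import *
def lidpt(th,r,h,y): return [75-r*np.cos(th)+h*np.sin(th),y,55+r*np.sin(th)+h*np.cos(th)]
def latpt(a,l,y,h=3): return [-84-l*np.sin(a)-h*np.cos(a),y,20+l*np.cos(a)-h*np.sin(a)]
def W(p,q):
    c,s=np.cos(p[2]),np.sin(p[2]); q=np.array(q)/1000
    return np.array([p[0]+c*q[0]-s*q[1],p[1]+s*q[0]+c*q[1],q[2]])
P={n:camera_params(n) for n in("side","top")}
def px(n,w):
    M=P[n]["cam_to_world"]; c=M[:3,:3].T@(w-M[:3,3]); u=P[n]["K"]@c; return u[:2]/u[2]
E
cat > fit.py <<'E'
from geo import *
off={"side":(225,170),"top":(245,185)}
obs=[("top",361,556,lambda p:(-75,120,55)),("top",517,237,lambda p:(-75,-120,55)),("top",320,147,lambda p:(75,-120,55)),("top",168,456,lambda p:(75,120,55)),
("top",55,383,lambda p:lidpt(p[3],150,22,120)),("top",235,45,lambda p:lidpt(p[3],150,22,-120)),("top",258,68,lambda p:lidpt(p[3],150,0,-120)),("top",90,392,lambda p:lidpt(p[3],150,0,120)),
("top",513,382,lambda p:latpt(p[4],50,-25)),("top",485,452,lambda p:latpt(p[4],50,25)),
("side",125,505,lambda p:(-75,120,55)),("side",508,430,lambda p:(-75,-120,55)),("side",38,100,lambda p:lidpt(p[3],150,22,120)),("side",432,30,lambda p:lidpt(p[3],150,22,-120))]
def f(p):
    r=[]
    for n,u,v,g in obs: r+=list(px(n,W(p,g(p)))-[(u+.5)/4.4-.5+off[n][0],(v+.5)/4.4-.5+off[n][1]])
    return np.array(r)
s=least_squares(f,[.6,0.03,1.1,1.8,.6],loss="soft_l1");p=s.x
print(p);print(f(p).reshape(-1,2).round(1))
np.save("p.npy",p)
for q in[(0,0,0),lidpt(p[3],150,22,0),lidpt(p[3],75,22,0),latpt(p[4],50,0)]:print(W(p,q).round(3))
for a in(.45,.6,.75):
  print(a,[((px("side",W(p,latpt(a,50,y,h)))-off["side"])*4.4).round() for y in(25,-25) for h in(3,-3)])
E
python3 fit.py
```

```text
[0.56633469 0.02133536 1.07750236 1.80139675 0.62580231]
[[ 0.5 -0.3]
 [ 0.7 -1. ]
 [ 0.1 -2.1]
 [-2.  -0.5]
 [ 0.1  0.6]
 [ 0.2 -0.8]
 [ 1.9 -3.3]
 [-0.9  1.9]
 [ 0.4  0.4]
 [-0.6 -0.2]
 [-2.2  1.9]
 [ 0.7  0.4]
 [-1.1 -0.5]
 [-1.4 -0.3]]
[0.566 0.021 0.   ]
[0.628 0.136 0.196]
[0.62  0.121 0.123]
[ 0.512 -0.081  0.059]
0.45 [array([285., 516.]), array([283., 506.]), array([369., 498.]), array([367., 488.])]
0.6 [array([288., 528.]), array([286., 518.]), array([372., 511.]), array([370., 501.])]
0.75 [array([290., 541.]), array([288., 531.]), array([374., 523.]), array([372., 513.])]
```

```bash
cat > path.py <<'E'
from geo import *
p=np.load("p.npy")
def tcp(th,y=10,g=0,r=120,hw=14.5):
    if th>np.pi/2: e=lidpt(th,150,22,y); q=[e[0]+hw+g,y,e[2]-30]
    else: e=lidpt(th,r,22+g,y); q=[e[0]+hw,y,e[2]]
    return W(p,q)
E
python3 - <<'E'
from path import *
M=P["top"]["cam_to_world"]
def gp(u,v,z):
    d=M[:3,:3]@np.linalg.solve(P["top"]["K"],[u,v,1]); o=M[:3,3]; return (o+d*(z-o[2])/d[2]).round(3)
print("jar",gp(321,185,.1),"bottle",gp(214,160,.2))
print("yaw deg",np.degrees(p[2]))
print("start",tcp(1.8,g=30))
for th in [1.8,1.7,1.6,1.57,1.5,1.4,1.3,1.2,1.1,1,.9,.8,.7,.6,.5,.4,.3,.25,.2,.15,.1,.05,0]: print(th,((tcp(th)-tcp(1.8,g=30))*1000).round().astype(int))
E
```

```text
jar [0.789 0.017 0.1  ] bottle [0.839 0.309 0.2  ]
yaw deg 61.736337733289666
start [0.64039696 0.18021115 0.1660787 ]
1.8 [-14 -26   0]
1.7 [-21 -39   5]
1.6 [-28 -52   8]
1.57 [-30 -56   9]
1.5 [-34 -63  10]
1.4 [-40 -74  11]
1.3 [-46 -85  10]
1.2 [-51 -96   9]
1.1 [ -57 -106    6]
1 [ -62 -116    2]
0.9 [ -68 -126   -3]
0.8 [ -73 -135  -10]
0.7 [ -77 -144  -17]
0.6 [ -82 -152  -25]
0.5 [ -85 -159  -34]
0.4 [ -89 -165  -44]
0.3 [ -92 -171  -55]
0.25 [ -93 -173  -60]
0.2 [ -94 -175  -66]
0.15 [ -95 -177  -71]
0.1 [ -96 -179  -77]
0.05 [ -97 -180  -83]
0 [ -97 -181  -89]
```

>>> jog_arm(steps="0.03 -0.03 0 0 0 -4.5 0; 0.06 -0.055 0 0 0 -9.4 0; 0.095 -0.085 0 0 0 -9.4 0; 0.13 -0.115 0 0 0 -9.4 0; 0.165 -0.145 0 0 0 -9.4 0; 0.2 -0.18 0 0 0 -9.4 0; 0.235 -0.21 0 0 0 -9.4 0; 0.27 -0.24 0 0 0 -9.4 0; 0.305 -0.27 0 0 0 -9.4 0; 0.34 -0.3 0 0 0 -9.4 0; 0.38 -0.33 0 0 0 -9.4 0; 0.42 -0.355 0 0 0 -9.4 0")

```text
t: 1.3
ee_pos: [0.6258, 0.2337, 0.2083]
tcp_rot: [-0.775, -3.044, 0.001]
contact_force: [0.7, 1.1, -0.2]
grip_width: -0.0
grasp_force: 0.0
```

>>> jog_arm(steps="0.015 -0.025 -0.02 0 0 0 0; 0.015 -0.045 -0.043 0 0 0 0; 0.015 -0.055 -0.043 0 0 0 0; 0.015 -0.055 -0.043 0 0 0 0; 0.015 -0.055 -0.043 0 0 0 0")

```text
t: 1.8
ee_pos: [0.6401, 0.1813, 0.1674]
tcp_rot: [0.773, 3.043, 0.002]
contact_force: [0.3, -0.1, -0.3]
grip_width: -0.0
grasp_force: 0.0
```

```bash
python3 - <<'E'
from cell import *
import cv2,numpy as np
from scipy.spatial.transform import Rotation as R
s=get_state();print(s["t"],s["ee_pos"],s["contact_force"],s["grip_width"]);r=R.from_rotvec(s["tcp_rot"]).as_matrix();print(r.round(3),np.degrees(np.arctan2(r[1,1],r[0,1])))
a=grab_frame("top")[165:325,235:385];b=grab_frame("side")[120:320,200:380]
a=cv2.resize(a,(400,427));b=cv2.resize(b,(384,427))
cv2.imwrite("pics/b1.png",np.hstack([a,b]))
E
```

```text
1.8 [0.64012192 0.18132975 0.16737179] [ 0.27032526 -0.07014509 -0.32319943] -3.5230078550128167e-05
[[-0.879  0.477  0.002]
 [ 0.477  0.879  0.001]
 [-0.001  0.002 -1.   ]] 61.501080941924144
```

View pics/b1.png

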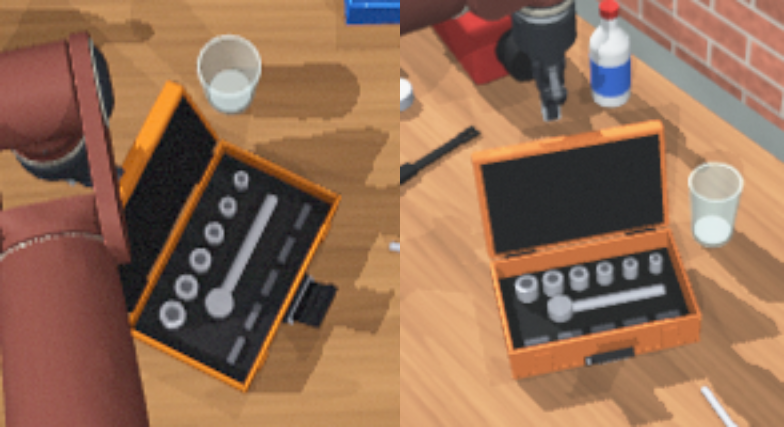

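The tool stands behind the lid with a gap (tip at about (552,120) in the right half), and the lid and jar are untouched. Next I start pushing the lid.

>>> jog_arm(steps="-0.007 -0.013 0 0 0 0 0; -0.011 -0.02 0 0 0 0 0; -0.014 -0.026 0 0 0 0 0; -0.017 -0.032 0.002 0 0 0 0; -0.021 -0.039 0.005 0 0 0 0; -0.024 -0.046 0.007 0 0 0 0; -0.028 -0.052 0.008 0 0 0 0; -0.031 -0.058 0.009 0 0 0 0; -0.034 -0.063 0.01 0 0 0 0; -0.037 -0.069 0.011 0 0 0 0; -0.04 -0.074 0.011 0 0 0 0")

```text
t: 3.0
ee_pos: [0.6, 0.1058, 0.1774]
tcp_rot: [0.774, 3.043, 0.0]
contact_force: [1.4, 1.7, 4.4]
grip_width: -0.0002
grasp_force: 2.2
```

>>> jog_arm(steps="-0.003 -0.006 0 0 0 0 0; -0.006 -0.011 -0.001 0 0 0 0; -0.009 -0.017 -0.001 0 0 0 0; -0.011 -0.022 -0.002 0 0 0 0; -0.014 -0.027 -0.004 0 0 0 0; -0.017 -0.032 -0.005 0 0 0 0; -0.02 -0.037 -0.007 0 0 0 0; -0.022 -0.042 -0.009 0 0 0 0; -0.025 -0.047 -0.012 0 0 0 0; -0.028 -0.052 -0.014 0 0 0 0; -0.03 -0.057 -0.018 0 0 0 0; -0.033 -0.061 -0.021 0 0 0 0")

```text
t: 4.2
ee_pos: [0.5673, 0.0439, 0.1584]
tcp_rot: [0.774, 3.042, -0.003]
contact_force: [0.9, 0.3, 2.1]
grip_width: -0.0002
grasp_force: 0.6
```

>>> jog_arm(steps="-0.002 -0.005 -0.003 0 0 0 0; -0.004 -0.009 -0.007 0 0 0 0; -0.007 -0.013 -0.011 0 0 0 0; -0.009 -0.017 -0.015 0 0 0 0; -0.011 -0.021 -0.019 0 0 0 0; -0.012 -0.024 -0.024 0 0 0 0; -0.014 -0.027 -0.029 0 0 0 0; -0.016 -0.03 -0.034 0 0 0 0; -0.018 -0.033 -0.04 0 0 0 0; -0.019 -0.036 -0.045 0 0 0 0; -0.02 -0.038 -0.05 0 0 0 0")

```text
t: 5.3
ee_pos: [0.5465, 0.0072, 0.1052]
tcp_rot: [-0.774, -3.044, 0.0]
contact_force: [-0.7, -0.4, 1.4]
grip_width: -0.0
grasp_force: 0.4
```

>>> jog_arm(steps="0 -0.001 -0.002 0 0 0 0; -0.001 -0.002 -0.005 0 0 0 0; -0.001 -0.003 -0.008 0 0 0 0; -0.002 -0.004 -0.01 0 0 0 0; -0.002 -0.005 -0.012 0 0 0 0; -0.003 -0.006 -0.015 0 0 0 0; -0.003 -0.006 -0.017 0 0 0 0; -0.003 -0.007 -0.019 0 0 0 0; -0.004 -0.007 -0.021 0 0 0 0; -0.004 -0.007 -0.023 0 0 0 0; -0.004 -0.007 -0.025 0 0 0 0")

```text
t: 6.4
ee_pos: [0.5427, 0.0005, 0.0807]
tcp_rot: [0.774, 3.045, -0.0]
contact_force: [0.5, -0.4, 0.6]
grip_width: -0.0002
grasp_force: 0.4
```

>>> jog_arm(steps="0 0 -0.001 0 0 0 0; 0 0 -0.002 0 0 0 0; 0 0 -0.003 0 0 0 0; 0 0 -0.004 0 0 0 0; 0 0 -0.0045 0 0 0 0; 0 0 -0.0045 0 0 0 0; 0 0 -0.0045 0 0 0 0")

```text
t: 7.1
ee_pos: [0.5427, 0.0006, 0.0762]
tcp_rot: [-0.774, -3.045, -0.0]
contact_force: [-0.4, -0.6, 0.4]
grip_width: 0.0
grasp_force: 0.0
```

>>> jog_arm(steps="0 0 -0.001 0 0 0 0; 0 0 -0.002 0 0 0 0; 0 0 -0.002 0 0 0 0")

```text
t: 7.4
ee_pos: [0.5427, 0.0005, 0.0742]
tcp_rot: [-0.774, -3.045, -0.0]
contact_force: [-0.2, -0.7, -0.5]
grip_width: -0.0003
grasp_force: 0.1
```

```bash
python3 - <<'E'
from cell import *
import cv2,numpy as np
a=grab_frame("top")[165:325,235:385];b=grab_frame("side")[120:320,200:380]
a=cv2.resize(a,(400,427));b=cv2.resize(b,(384,427))
cv2.imwrite("pics/b2.png",np.hstack([a,b]))
E
```

```text
(no output)
```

View pics/b2.png

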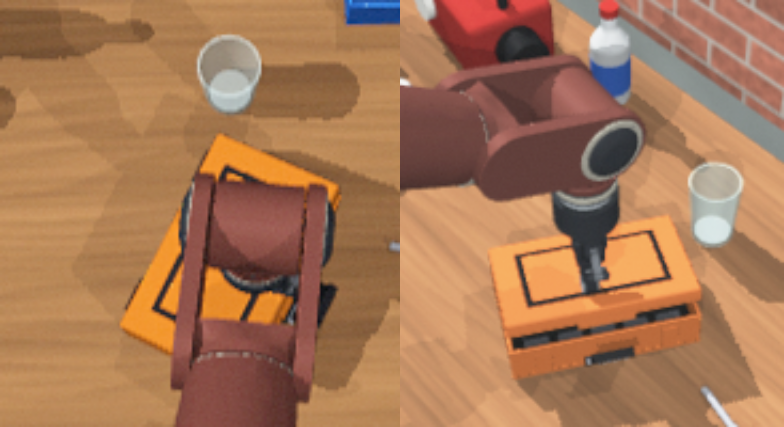

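```bash
python3 - <<'E'
from path import *
o=np.array([200,120]);k=np.array([384/180,427/200])
c=lambda w:((px("side",w)-o)*k+[400,0]).round()
print("tcp",c(np.array([.5427,.0005,.0742])))
for th in(0,.1,.2,.3):print(th,[c(W(p,lidpt(th,150,h,y))) for y in(120,-120) for h in(22,0)],[c(W(p,lidpt(th,0,22,y))) for y in(120,-120)])
print([c(W(p,(-75,y,55))) for y in(120,-120)])
s=get_state();print(s["contact_force"],s["tau"])
E
```

```text
tcp [588. 298.]
0 [array([507., 344.]), array([508., 355.]), array([701., 305.]), array([700., 315.])] [array([486., 250.]), array([669., 216.])]
0.1 [array([505., 335.]), array([507., 347.]), array([701., 295.]), array([701., 308.])] [array([485., 249.]), array([668., 214.])]
0.2 [array([504., 325.]), array([506., 338.]), array([701., 285.]), array([701., 299.])] [array([485., 248.]), array([668., 213.])]
0.3 [array([502., 314.]), array([504., 329.]), array([700., 274.]), array([700., 289.])] [array([485., 247.]), array([667., 212.])]
[array([508., 355.]), array([700., 315.])]
[-0.44282182 -0.0143255   0.01126645] [-7.50451087e-03 -3.29360569e+01 -3.37924612e+01 -1.41146164e-03
  5.79355707e-03  1.65555084e-04]
```

```bash
python3 - <<'E'
from cell import *
import cv2,numpy as np
s=get_state();print(s["t"],s["ee_pos"],s["contact_force"])
b=grab_frame("side")[215:305,225:350];w=grab_frame("wrist")
cv2.imwrite("pics/b3.png",np.vstack([cv2.resize(b,(416,300),interpolation=cv2.INTER_CUBIC),cv2.resize(w,(416,300),interpolation=cv2.INTER_AREA)]))
E
```

```text
7.5 [5.42666454e-01 5.36365687e-04 7.41597114e-02] [-0.44282182 -0.0143255   0.01126645]
```

View pics/b3.png

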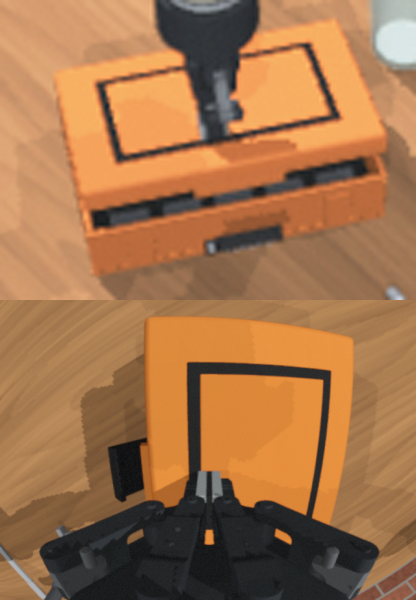

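The fingertips rest on the lid, but a dark gap remains between lid and rim (right end about (384,165), left about (90,210) in the crop). I keep pressing slowly and watch the force.

>>> jog_arm(steps="0 0 -0.001 0 0 0 0; 0 0 -0.002 0 0 0 0; 0 0 -0.003 0 0 0 0; 0 0 -0.004 0 0 0 0")

```text
t: 8.0
ee_pos: [0.5428, 0.0004, 0.0703]
tcp_rot: [0.774, 3.045, -0.0]
contact_force: [0.2, -0.6, 0.8]
grip_width: 0.0
grasp_force: 0.4
```

```bash
python3 - <<'E'
from cell import *
import cv2,numpy as np
f=grab_frame("side");cv2.imwrite("pics/s4.png",f)
b=cv2.resize(f[215:305,225:350],(416,300),interpolation=cv2.INTER_CUBIC)
o=cv2.imread("pics/b3.png")[:300]
g=lambda i:i.astype(np.float32).mean(2)
for n,(x,y,w,h) in {"lidL":(60,150,90,60),"lidR":(290,110,95,50),"base":(90,235,90,40),"latch":(195,220,95,40)}.items():
    print(n,cv2.phaseCorrelate(g(o[y:y+h,x:x+w]).copy(),g(b[y:y+h,x:x+w]).copy(),cv2.createHanningWindow((w,h),cv2.CV_32F)))
E
```

```text
lidL ((-0.09529887783439506, 0.5583206291626617), 0.29216450991453946)
lidR ((0.008845663903393586, 3.8192890516907845), 0.48505694230397545)
base ((-0.01033645720043097, 0.03589777312096132), 0.8954505168067084)
latch ((-0.058014182948802784, -0.027886402731365223), 0.8890727673967679)
```

>>> jog_arm(steps="0 0 -0.001 0 0 0 0; 0 0 -0.002 0 0 0 0; 0 0 -0.003 0 0 0 0; 0 0 -0.004 0 0 0 0; 0 0 -0.005 0 0 0 0")

```text
t: 8.55
ee_pos: [0.5427, 0.0005, 0.0652]
tcp_rot: [-0.774, -3.045, 0.0]
contact_force: [0.4, -0.6, 0.2]
grip_width: -0.0003
grasp_force: 0.4
```

```bash
python3 - <<'E'
from cell import *
import cv2,numpy as np
f=grab_frame("side");cv2.imwrite("pics/s5.png",f);o=cv2.imread("pics/s4.png")
for c in(258,330): 
  for i in(o,f): print(c,i[255:300,c,2])
E
```

```text
258 [ 60  85 116 150 182 197 220 238 245 245 245 245 245 245 245 245 244 241
 224 201 201 198 188 142  51  62  67  67 149 217 183 187 187 186 186 187
 187 187 187 187 188 175 137 134 137]
258 [ 49  72 104 123 163 189 213 218 238 245 245 244 245 245 245 245 245 245
 245 241 223 199 197 194 175 102  52  64 150 216 183 185 187 185 186 185
 186 187 187 187 189 175 138 135 137]
330 [246 247 246 242 224 204 199 194 170  68  55  69  73 128 203 198 187 186
 182 180 181 176 186 187 196 209 179 159 165 162 156 158 159 159 159 161
 157 143 140 144 146 149 149 150 152]
330 [247 247 247 247 246 241 221 199 193 192 170  70  73 127 202 197 187 186
 183 179 182 175 185 185 194 209 180 159 166 162 156 158 161 159 160 161
 157 144 140 144 146 149 149 151 152]
```

>>> jog_arm(steps="0 0 -0.001 0 0 0 0; 0 0 -0.002 0 0 0 0; 0 0 -0.003 0 0 0 0; 0 0 -0.004 0 0 0 0; 0 0 -0.005 0 0 0 0")

```text
t: 9.1
ee_pos: [0.5428, 0.0005, 0.0602]
tcp_rot: [0.774, 3.045, -0.0]
contact_force: [-1.5, 0.4, 1.3]
grip_width: -0.0001
grasp_force: 0.3
```

```bash
python3 - <<'E'
from geo import *
import cv2
print("tip pred",px("side",np.array([.640,.181,.167])),px("side",np.array([.640,.181,.186])))
f=grab_frame("side");cv2.imwrite("pics/s6.png",f)
for c in(258,330): print(c,f[255:300,c,2])
E
```

```text
tip pred [270.53927778 181.0519245 ] [270.15080693 175.9542494 ]
258 [ 49  57  85 117 152 182 197 214 228 245 245 245 245 245 245 245 245 245
 245 245 244 239 219 194 194 191 168  64 149 217 184 186 187 186 185 186
 187 187 187 187 189 175 139 136 136]
330 [247 247 247 247 247 247 246 239 214 193 190 181 145 127 201 196 186 187
 182 179 182 173 187 185 195 209 179 159 166 162 157 160 160 158 158 161
 157 144 141 143 146 149 149 151 152]
```

>>> jog_arm(steps="0 0 -0.001 0 0 0 0; 0 0 -0.002 0 0 0 0; 0 0 -0.003 0 0 0 0; 0 0 -0.003 0 0 0 0")

```text
t: 9.55
ee_pos: [0.5426, 0.0006, 0.0571]
tcp_rot: [-0.774, -3.044, -0.0]
contact_force: [0.6, -0.6, 0.8]
grip_width: -0.0003
grasp_force: 0.0
```

```bash
python3 - <<'E'
from geo import *
import cv2
f=grab_frame("side");cv2.imwrite("pics/s7.png",f)
for c in(258,330): print(c,f[270:290,c,2])
E
```

```text
258 [245 245 245 245 245 245 245 242 222 196 192 188 169 155 216 183 186 185
 187 185]
330 [196 187 187 184 177 183 174 188 186 196 209 178 159 165 161 156 157 160
 159 159]
```

Nearly shut; continue until the force rises.

>>> jog_arm(steps="0 0 -0.0005 0 0 0 0; 0 0 -0.001 0 0 0 0; 0 0 -0.0015 0 0 0 0; 0 0 -0.0015 0 0 0 0")

```text
t: 10.0
ee_pos: [0.5427, 0.0005, 0.0557]
tcp_rot: [0.774, 3.045, 0.0]
contact_force: [-0.2, 0.0, 0.1]
grip_width: 0.0003
grasp_force: 0.0
```

>>> jog_arm(steps="0 0 -0.0005 0 0 0 0; 0 0 -0.001 0 0 0 0; 0 0 -0.001 0 0 0 0")

```text
t: 10.3
ee_pos: [0.5428, 0.0005, 0.0547]
tcp_rot: [0.774, 3.045, 0.0]
contact_force: [0.2, 0.6, -0.5]
grip_width: 0.0002
grasp_force: 0.1
```

>>> jog_arm(steps="0 0 -0.001 0 0 0 0; 0 0 -0.002 0 0 0 0; 0 0 -0.002 0 0 0 0")

```text
t: 10.6
ee_pos: [0.5429, 0.0005, 0.0545]
tcp_rot: [-0.774, -3.044, 0.0]
contact_force: [-5.5, -0.3, 10.5]
grip_width: 0.0
grasp_force: 4.8
```

```bash
python3 - <<'E'
from geo import *
import cv2
f=grab_frame("side");cv2.imwrite("pics/s8.png",f)
for c in(258,330): print(c,f[255:290,c,2])
E
```

```text
258 [ 52  53  74 106 115 150 189 214 219 237 245 245 245 245 245 245 245 245
 245 245 244 245 244 241 219 193 190 190 206 211 185 186 187 186 186]
330 [247 246 247 247 247 247 246 247 246 240 215 189 185 181 186 196 187 186
 182 176 182 175 186 187 195 208 178 159 166 162 156 158 162 159 159]
```

>>> jog_arm(steps="0 0 0.01 0 0 0 0; 0 0 0.04 0 0 0 0; 0 0 0.08 0 0 0 0; -0.015 -0.03 0.1 0 0 0 0; -0.03 -0.065 0.1 0 0 0 0; -0.043 -0.1 0.1 0 0 0 0; -0.053 -0.12 0.09 0 0 0 0; -0.053 -0.12 0.06 0 0 0 0; -0.053 -0.12 0.03 0 0 0 0; -0.053 -0.12 0 0 0 0 0; -0.053 -0.12 0 0 0 0 0")

```text
t: 11.75
ee_pos: [0.4861, -0.1181, 0.0483]
tcp_rot: [-0.772, -3.036, -0.002]
contact_force: [-0.9, 0.2, -0.4]
grip_width: 0.0001
grasp_force: 0.0
```

```bash
python3 - <<'E'
from geo import *
import cv2
s=get_state();print(s["t"],s["ee_pos"],s["contact_force"])
b=grab_frame("side")[180:320,220:370];a=grab_frame("top")[175:325,240:390]
cv2.imwrite("pics/s9.png",np.hstack([cv2.resize(a,(400,400),interpolation=cv2.INTER_CUBIC),cv2.resize(b,(400,373),interpolation=cv2.INTER_CUBIC)[:373] if 0 else cv2.resize(b,(400,400),interpolation=cv2.INTER_CUBIC)]))
print("tcp+20 px",px("side",s["ee_pos"]+[0,0,.02]),px("top",s["ee_pos"]+[0,0,.02]))
E
```

```text
11.75 [ 0.48605844 -0.11809405  0.04833873] [-0.87115403  0.24986434 -0.42795737]
tcp+20 px [302.51562005 301.32858256] [371.60757489 287.37477609]
```

View pics/s9.png

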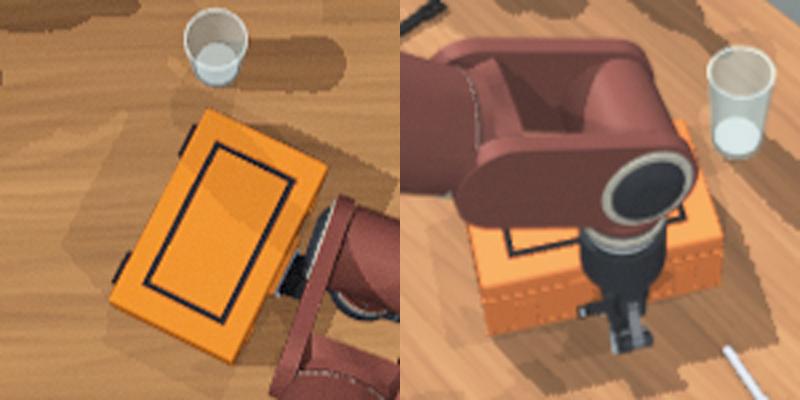

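```bash
python3 - <<'E'
from geo import *
o=[((208,108),(75,-120,77)),((328,163),(-75,-120,77)),((233,364),(-75,120,77)),((110,300),(75,120,77))]
p0=np.load("p.npy")
f=lambda p:np.concatenate([px("top",W(p,q))-(np.array(u)*150/400+[240,175]) for u,q in o])
s=least_squares(f,p0[:3]);print(p0,s.x,f(s.x).round(1),f(p0).round(1))
p=s.x
print("standoff -145",W(p,(-145,0,0)), "tip",W(p,latpt(.62,50,0)))
for a in(.7,.62,.5,.4,.3,.2,.1,0,-.05):
    q=latpt(a,50,0);print(a,(W(p,[q[0]-14.5,0,q[2]-37])).round(4))
E
```

```text
[0.56633469 0.02133536 1.07750236 1.80139675 0.62580231] [0.56356978 0.0202573  1.08097503] [-0.4 -0.6  0.7  0.5  0.4 -0.4 -0.7  0.4] [-0.6 -1.5  0.4 -0.2 -0.2 -1.4 -1.1 -0.7]
standoff -145 [ 0.49535189 -0.10769316  0.        ] tip [ 0.50923381 -0.08165603  0.05895082]
0.7 [ 0.501  -0.0971  0.0193]
0.62 [ 0.5024 -0.0945  0.022 ]
0.5 [ 0.5047 -0.0901  0.0254]
0.4 [ 0.5068 -0.0863  0.0279]
0.3 [ 0.5089 -0.0822  0.0299]
0.2 [ 0.5112 -0.078   0.0314]
0.1 [ 0.5135 -0.0737  0.0325]
0 [ 0.5158 -0.0693  0.033 ]
-0.05 [ 0.517  -0.0671  0.0331]
```

>>> jog_arm(steps="0 0 -0.015 0 0 0 0; 0 0 -0.031 0 0 0 0; 0.003 0.006 -0.031 0 0 0 0; 0.006 0.012 -0.031 0 0 0 0; 0.009 0.018 -0.031 0 0 0 0; 0.009 0.018 -0.031 0 0 0 0; 0.009 0.018 -0.031 0 0 0 0")

```text
t: 12.55
ee_pos: [0.4994, -0.1014, 0.0226]
tcp_rot: [0.772, 3.044, -0.0]
contact_force: [-0.3, 0.0, 0.4]
grip_width: 0.0001
grasp_force: 0.0
```

>>> jog_arm(steps="0.0015 0.003 0 0 0 0 0; 0.003 0.006 0 0 0 0 0; 0.0045 0.009 0.002 0 0 0 0; 0.006 0.012 0.0045 0 0 0 0; 0.0075 0.015 0.006 0 0 0 0; 0.009 0.018 0.008 0 0 0 0; 0.0105 0.021 0.009 0 0 0 0; 0.012 0.0235 0.01 0 0 0 0")

```text
t: 13.35
ee_pos: [0.5114, -0.0783, 0.033]
tcp_rot: [0.774, 3.044, -0.001]
contact_force: [-1.6, -1.5, 5.2]
grip_width: 0.0003
grasp_force: 2.3
```

>>> jog_arm(steps="0.001 0.002 0.0005 0 0 0 0; 0.0025 0.0045 0.001 0 0 0 0; 0.0025 0.0045 0.001 0 0 0 0")

```text
t: 13.65
ee_pos: [0.5135, -0.073, 0.0327]
tcp_rot: [0.774, 3.044, 0.001]
contact_force: [0.5, 0.2, -0.7]
grip_width: -0.0002
grasp_force: 0.0
```

```bash
python3 - <<'E'
from geo import *
import cv2
b=grab_frame("side")[230:320,250:360];w=grab_frame("wrist")[100:420,100:540]
cv2.imwrite("pics/s10.png",np.hstack([cv2.resize(b,(367,300),interpolation=cv2.INTER_CUBIC),cv2.resize(w,(412,300),interpolation=cv2.INTER_AREA)]))
E
```

```text
(no output)
```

View pics/s10.png

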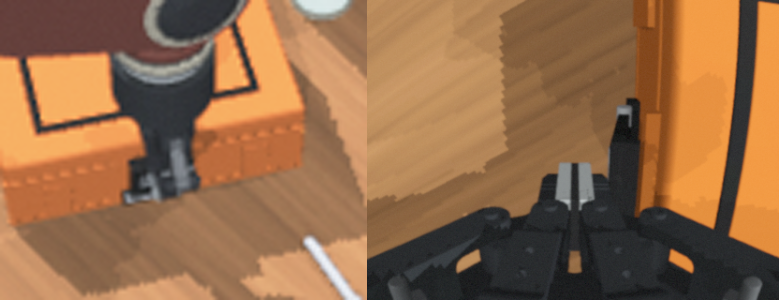

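The wrist half shows the flap (x about 612–638) nearly upright between the finger and the case front; the finger is on its outside. I keep pushing gently.

>>> jog_arm(steps="0.001 0.0015 0.0005 0 0 0 0; 0.0015 0.003 0.0005 0 0 0 0; 0.0015 0.003 0.0005 0 0 0 0")

```text
t: 14.05
ee_pos: [0.5146, -0.0703, 0.033]
tcp_rot: [-0.774, -3.044, -0.0]
contact_force: [-0.5, -0.9, 0.1]
grip_width: -0.0001
grasp_force: 0.2
```

>>> jog_arm(steps="0.0005 0.001 0 0 0 0 0; 0.001 0.002 0 0 0 0 0; 0.001 0.002 0 0 0 0 0")

```text
t: 14.35
ee_pos: [0.5158, -0.0684, 0.0333]
tcp_rot: [-0.774, -3.045, -0.0]
contact_force: [-0.6, -0.2, 0.4]
grip_width: -0.0
grasp_force: 0.3
```

>>> jog_arm(steps="0.0005 0.001 0 0 0 0 0; 0.001 0.002 0 0 0 0 0; 0.001 0.002 0 0 0 0 0")

```text
t: 14.65
ee_pos: [0.517, -0.0664, 0.0334]
tcp_rot: [0.774, 3.044, 0.0]
contact_force: [-0.4, 0.5, 0.4]
grip_width: 0.0001
grasp_force: 0.3
```

>>> jog_arm(steps="0.0005 0.001 0 0 0 0 0; 0.0005 0.001 0 0 0 0 0")

```text
t: 14.85
ee_pos: [0.5175, -0.0655, 0.0334]
tcp_rot: [0.774, 3.044, 0.0]
contact_force: [0.7, -1.0, 1.3]
grip_width: -0.0001
grasp_force: 0.3
```

>>> jog_arm(steps="0.0005 0.001 0 0 0 0 0; 0.0005 0.001 0 0 0 0 0")

```text
t: 15.05
ee_pos: [0.5179, -0.0646, 0.0334]
tcp_rot: [0.774, 3.044, -0.0]
contact_force: [0.3, -1.1, 1.5]
grip_width: 0.0001
grasp_force: 0.6
```

>>> jog_arm(steps="0.0005 0.001 0 0 0 0 0; 0.0005 0.001 0 0 0 0 0")

```text
t: 15.25
ee_pos: [0.5181, -0.0643, 0.0335]
tcp_rot: [-0.773, -3.045, 0.003]
contact_force: [-1.1, -4.4, 1.8]
grip_width: -0.0001
grasp_force: 2.5
```

```bash
python3 - <<'E'
from geo import *
import cv2
w=grab_frame("wrist");cv2.imwrite("pics/w11.png",w)
o=cv2.imread("pics/s10.png")[:,367:]
c=cv2.resize(w[100:420,100:540],(412,300),interpolation=cv2.INTER_AREA)
for y in(108,120,135,160,180):print(y,o[y,235:285:2,2],c[y,235:285:2,2])
E
```

```text
108 [129 129 129 130 130 129 126 120 128 130 128 126 122 117 107  51  28  28
  34  96 131 131 133 132 132] [138 136 134 127 116  90  36  26  39  84 118 128 128 128 129 131 153 135
 132 133 139 158 173 188 203]
120 [126 127 129 129 128 126 126  92  28  21  14  18  22  50  91  35  26  29
  37 108 129 133 159 179 178] [ 19  18  22  24  21  19  20  28  62 126 162 176 175 175 176 176 174 158
 134 134 146 164 179 193 207]
135 [136 135 136 136 131  92  32  20  23  25  28  25  22  19  16  29  26  29
  62 101 128 141 173 179 179] [ 23  18  16  22  15  19  20  20  27 105 171 175 176 176 175 174 171 144
 133 139 154 169 184 201 213]
160 [157 156 155 127  47  38  36  39  41  40  40  40  36  39  38  39  40  40
  57  97 105 145 155 158 164] [104 102  49  28  32  39  36  40  38  43  39  43  36  30  29  36  24  62
 127 150 167 182 198 212 225]
180 [ 38  37  40  47  38  41  37  37  43  47  38  43  37  40  38  39  40  42
  90 105 152 176 175 177 177] [ 35  30  34  29  38  37  44  46  45  42  35  30  31  31  27  26  39 113
 144 161 179 195 210 223 229]
```

>>> jog_arm(steps="-0.005 -0.01 0 0 0 0 0; -0.015 -0.028 0 0 0 0 0; -0.03 -0.05 0.02 0 0 0 0; -0.04 -0.07 0.06 0 0 0 0; -0.055 -0.1 0.1 0 0 0 0; -0.065 -0.14 0.13 0 0 0 0; -0.075 -0.18 0.16 0 0 0 0; -0.085 -0.21 0.18 0 0 0 0; -0.085 -0.21 0.18 0 0 0 0; -0.085 -0.21 0.18 0 0 0 0")

```text
t: 16.3
ee_pos: [0.433, -0.274, 0.2135]
tcp_rot: [0.777, 3.043, 0.001]
contact_force: [-0.4, 0.0, -0.2]
grip_width: -0.0
grasp_force: 0.0
```

```bash
python3 - <<'E'
from geo import *
import cv2
s=get_state();print(s["t"],s["ee_pos"],s["contact_force"])
F={n:grab_frame(n) for n in("side","top")}
for n in F:cv2.imwrite(f"pics/f_{n}.png",F[n])
b=F["side"][220:310,235:355];a=F["top"][210:300,290:380]
cv2.imwrite("pics/s12.png",np.hstack([cv2.resize(a,(370,370),interpolation=cv2.INTER_CUBIC),cv2.resize(b,(430,370),interpolation=cv2.INTER_CUBIC)]))
p=[0.56356978,0.0202573,1.08097503]
for a in(0,.1,.2): print(a,[((px("side",W(p,latpt(a,50,y,h)))-[235,220])*[430/120,370/90]+[370,0]).round() for y in(25,-25) for h in(3,-3)],[((px("top",W(p,latpt(a,50,y,3)))-[290,210])*370/90).round() for y in (25,-25)])
E
```

```text
16.3 [ 0.43302566 -0.27404735  0.21346797] [-0.3763255   0.02995025 -0.15001745]
0 [array([558., 246.]), array([556., 239.]), array([626., 230.]), array([624., 223.])] [array([230., 301.]), array([260., 237.])]
0.1 [array([560., 253.]), array([558., 245.]), array([628., 237.]), array([626., 229.])] [array([236., 304.]), array([267., 241.])]
0.2 [array([561., 261.]), array([559., 252.]), array([630., 244.]), array([627., 235.])] [array([243., 307.]), array([273., 244.])]
```

View pics/s12.png

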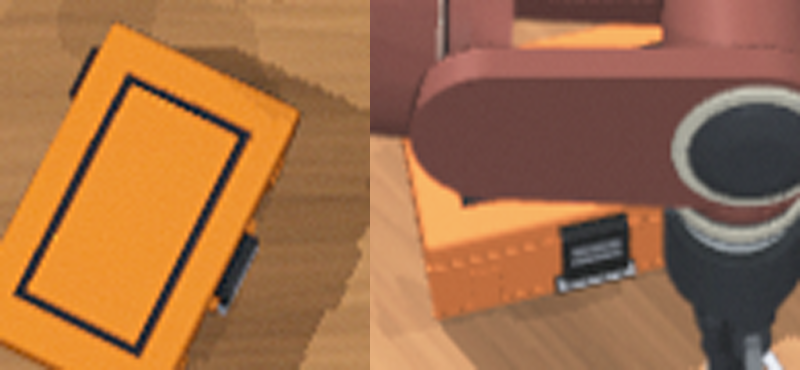

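The lid is flush. The flap stands upright against the front, with its top at about (558,228)–(626,213) in the side half, and its outer edge in the top half matches angle 0. The arm is clear, so I hand in.

```bash
python3 -c "
from cell import *
print(hand_in())"
```

```text
the job is handed in; nothing more can be done
None
```

The lid was pushed slowly until it was fully shut, then the latch flap was pushed upright until it stopped against the case front; the arm finished clear and the job was handed in at about 16.4 s of the 50 s allowed, with no verdict returned.

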